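# Open the clock's back with the case knife

## Robot

A 7-joint arm with a two-finger parallel gripper is mounted at the origin on the work surface. World frame = base frame: x ahead of the robot, y to its left, z up, the work surface at z = 0. Lengths are in mm, angles in rad, forces in N, time in s.
With the tool pointing down it reaches from about 400 to 850 mm from the base axis. Payload 10.4 kg.
Tool frame: the origin (TCP) lies at the very end of the fingers, on their centre line; the grasp point (between the pads) lies 19 mm behind it (grasp_offset is the distance from the TCP to the grasp point, in mm); z points along the fingers, y is the line along which they close (so a half turn about z gives the same grasp; the last joint's range is limited). The gripper opens to 85 mm and grips with 20 to 120 N. Pads are 22 mm wide; open, the fingers measure 114 mm over their backs; the gripper's body (76 mm by 85 mm) begins 54 mm behind the grasp point. The pads swing forward as they close: fully open they stand 13 mm farther back than shut.
Start: joints at [-1.353, 0.332, -0.065, 1.46, 0.022, 1.35, -0.088], TCP at [149.035, 606.996, 194.338] pointing down, gripper open.
Joint ranges: [-2.6, 2.6], [-0.5, 2.12], [-1.47, 1.34], [0.16, 2.42], [-1.27, 4.41], [0.06, 2.06], [-2.6, 2.6]. Speed limits (rad/s): [2.22, 2.22, 2.79, 2.79, 3.14, 3.14, 3.14].

## Interface

Orientations are given as a unit quaternion [x, y, z, w].
In Python, from workcell import * gives the robot as it stands.
- The arm moves only by the tool apply_moves, never from a script. Its argument "moves" is one flat list of numbers, 7 for each row, row after row: the finger opening in mm, from 0 to 85.4, then the shift along the tool's x, y, z each as a share of 0.15 m, from -1 to 1, then the turn, a rotation vector about the tool's x, y, z each as a share of 45 degrees, from -1 to 1. In form: [fingers, tx, ty, tz, wx, wy, wz, fingers, tx, ty, tz, wx, wy, wz, ...]. A call has exactly 5 rows; each row shifts and turns the commanded pose from where the row before left it, along the tool's axes as they then stand; what a row does not reach is not made up. A row lasts 1/10 s, in which the tool goes at most 50 mm and 8.59 degrees, less where a joint would pass 70% of its speed; a pose out of reach is approached as far as the arm can. A call with a number of a shift or a turn outside -1 to 1 is refused whole. A call with a gripper value outside its range is refused whole. The fingers move at their own pace and stop on an object; the grip force is fixed at half the most. Time passes only in rows, so rows that do not move let the fingers close, or fill a call up. It gives the time, the measured TCP pose, the force, the opening and the grip force at its end, in the units of the state.
- read_state(): the state, without advancing time (a new reading comes with each control period).
- camera(name): name is "scene" or "top" or "wrist"; returns the picture (384x512x3 uint8, blue, green, red); there is no depth.
- camera_model(name): a dict with "fx", "fy", "cx", "cy" (pixels), "xyz" and "rotation" of the camera in the world. Camera axes: x right, y up, looking along -z (the intrinsics and any distortion apply to the point x, -y, -z); pixel columns grow to the right and rows downward; lengths in mm; the calibration is good to about 2 mm. A picture is of the moment at which its call begins: read the wrist's pose just before it. camera_model takes no time and is no camera call; for the wrist camera it gives the pose at the moment of the call.
- finish_job(): hands the job in; it is judged then, once.
The state is a dict: "time": time; "joint_positions": joint angles; "qvel": joint speeds; "tau": joint torques, N m; "tool_pos": TCP position; "ee_rot": TCP orientation; "wrist_force": force on the tool from outside, world axes, zero at the start; "torque": the same for the moment, N m; "finger_gap": finger opening in mm; "grasp_force": force on a finger pad.
Only numpy, scipy, OpenCV 4.12 (cv2) and the standard library are available. Lean on these libraries where they do the work, as an engineer would, in place of code of your own. Each camera call takes 0.05 s, during which the arm holds its last target. There are 200 camera calls.

## Task

Pick up the red-handled case knife, slip its blade under the brass tab of the desk clock's back cover, pry the cover up and swing it right back as far as it goes. Touch the clock only with the knife, never with the gripper, and keep the knife off the brass movement inside. Then lay the knife back in its wooden rest, let go, and leave the other things on the bench where they are.

Things in the scene. Friction and masses are not known exactly. Their poses are not given: they have to be found in the camera images.
- clock: Square blue desk clock, 100 x 100 mm, on its face in a fixed holder (124 x 112 mm). Origin: under its centre on the bench; z up, x from tab side to hinge side. Case walls (6 mm) rise to 70 mm above the bench; the cover lies on them. The wall at -x has, under the tab, a slot open into the hollow case: 40 mm wide along y, centred, 60 to 70 mm above the bench.
- cover (a joint): Hinge of the clock's aluminium back cover, rad: 0 is shut (flat), grows as the tab side rises, 2.0 is its stop (leaning back past upright). It is stiff (about 0.1 N m) and stays where it is left. The cover is 100 x 100 x 4 mm, plus the tab.
- cover_tab (a point): Middle of the brass tab's free edge, on its underside, 107 mm from the hinge line. The tab is 30 mm wide, 4 mm thick and juts 7 mm out of the case away from the hinge (underside 70 mm above the bench when shut). Axes turn with the cover: x towards the hinge, z out of its outer face.
- cover_hinge (a point): Point on the cover's hinge line, at its middle, at the level of the cover's underside (70 mm above the bench, 50 mm from the clock's centre along the clock's x). Fixed; axes as the clock's.
- movement: The clock's brass movement inside the case, 80 x 80 mm, fixed; its highest parts are 45 to 47 mm above the bench. Origin as the clock's.
- knife: Case knife, 70 g: red handle 110 mm long (x -65 to +45 mm), 14 mm wide (y), 20 mm high (z); flat steel blade 12 mm wide, 2.4 mm thick, up to x = +95 mm, at the middle of the handle's height. Origin: on the handle's axis, where to grip, 95 mm from the blade tip; x towards the tip, z up as it lies.
- knife_tip (a point): The middle of the end of the knife's blade, 95 mm along x from the knife's origin.
- rest: Dark wooden knife rest, fixed: foot 100 x 50 x 6 mm and two flared cradles, each 8 mm thick, at x = -38 and +38 mm. Cradle floors 25 mm above the bench, 19 mm wide, flaring to 35 mm at their tops 43 mm up. Origin under its centre on the bench, x along the knife, which lies with its origin 35 mm above this one.
- loupe: Teal eyeglass loupe, 38 mm across and 38 mm high, standing loose. Bystander. Origin under its centre.
- assembly_block: Dark steel cylinder 40 mm across and 45 mm high with a watch movement on it, loose. Bystander. Origin under its centre.
- oil_jar: Small jar with a black cap, 34 mm across and 45 mm high, loose. Bystander. Origin under its centre.
- parts_tray: White parts tray with four compartments, 140 x 100 mm and 18 mm high, fixed. Bystander; it and the knife rest lie on either side of the clock, either one on either side. Origin under its centre.
Not all that is in view belongs to the job. There is more than one size of the knife; the job needs the middle-sized.

How it is judged (in metres and radians):
On the way, in this order (a step that is already met when the one before it is completed fails the run):
1. the cover is pried up by more than 0.25 rad with the knife's blade at its tab side (tip within 50 mm of the tab) (value of joint cover between 0.25 and 1.5 rad and distance between knife_tip and cover_tab below 0.05 m), for 0.1 s.
2. the cover is swung fully back (beyond 1.8 rad) (value of joint cover above 1.8 rad), for 0.2 s.
At the end, for the whole second after the job is handed in: The cover stands open beyond 1.8 rad; the knife lies at rest in both cradles of its rest, its origin within 22 mm of the rest's centre along it and 10 mm across it, 30 to 41 mm above the rest's underside, its tip 23 to 47 mm above it, in line with the rest within 0.2 rad (either way round) (value of joint cover above 1.8 rad and horizontal distance between knife and rest below 0.022 m and z of knife in the frame of rest between 0.03 and 0.041 m and y of knife in the frame of rest between -0.01 and 0.01 m and z of knife_tip in the frame of rest between 0.023 and 0.047 m and angle between the x axis of knife and the x axis of rest, either way round below 0.2 rad and linear speed of knife below 0.02 m/s and angular speed of knife below 0.2 rad/s); the robot touches nothing.
It fails at once if the gripper or arm touches the clock or its cover (over 1 N) (contact force between any of the fingers, the arm and clock above 1 N).
It fails at once if the knife touches the movement inside (over 1 N) (contact force between knife and movement above 1 N).
It fails at once if a loose bystander is moved by more than 20 mm (distance of any of loupe, assembly_block, oil_jar from where it was at the start of the episode above 0.02 m).
It also fails if it takes over 61 s, if anything falls off the work surface, if the arm or the gripper's body presses on something with over 40 N, if the wrist force passes 120 N, or if a joint passes its speed limit or range.

## Working session

There is one attempt and no reset: what is moved stays moved. The work goes in short steps, Python scripts to look and compute and a tool call to move; the robot and the scene stay as the last step left them, time stands still between calls to the robot, and variables do not carry over. Pictures are saved under pics/ and viewed, at most 10 in all, crops included, and the job is handed in when it is done.

Besides the shell and the picture viewer there is one more tool, called after "Request:" as name(argument=value, ...), one argument or row to a line, values as JSON. apply_moves: Moves the arm, as the interface text tells. Shift numbers are shares of 0.15 m and turn numbers shares of 45 degrees, none past 1 either way. Its arguments: {"type":"object","properties":{"moves":{"type":"array","items":{"type":"number"}}},"required":["moves"]}

```bash
mkdir -p pics; ls; python3 - <<'E'
from workcell import *
import cv2
print(read_state())
for n in("scene","top"):
    print(n,camera_model(n)); cv2.imwrite(f"pics/{n}0.png",cv2.resize(camera(n),(800,600),interpolation=cv2.INTER_CUBIC))
E
```

```text
pics
{'time': 0.0, 'joint_positions': array([-1.3526276 ,  0.33287358, -0.06468289,  1.46098573,  0.02158787,
        1.34989122, -0.08849188]), 'qvel': array([ 0.00016717,  0.00165394, -0.0009834 , -0.00042693, -0.00062395,
       -0.00186645, -0.00192212]), 'tau': array([-3.54102503e-04, -6.25428343e+01,  4.89718595e-02, -3.91607344e+01,
        1.61957857e-02,  9.72065114e-03, -1.62862577e-06]), 'tool_pos': array([148.93872732, 606.53405639, 193.49365614]), 'ee_rot': array([ 1.20088206e-01,  9.92762956e-01, -7.29303051e-04, -5.64659345e-05]), 'wrist_force': array([ 0.42506647,  0.46435537, -0.23268199]), 'torque': array([ 0.04278468,  0.01858504, -0.09702425]), 'grasp_force': 0.0, 'finger_gap': 85.34397687241486}
scene {'fx': 356.4408883386979, 'fy': 356.4408883386979, 'cx': 265.0765136148668, 'cy': 191.26349886895653, 'xyz': array([1157.0856083 ,  165.83843208,  881.73280256]), 'rotation': array([0.19827756, 0.25689615, 0.73510762, 0.59523707])}
top {'fx': 346.6875609777132, 'fy': 346.6875609777132, 'cx': 251.64707324045034, 'cy': 191.16542351171225, 'xyz': array([407.44135   ,  28.38972967, 892.64721412]), 'rotation': array([ 0.04909027, -0.06475453, -0.69830135,  0.71117664])}
```

View pics/top0.png

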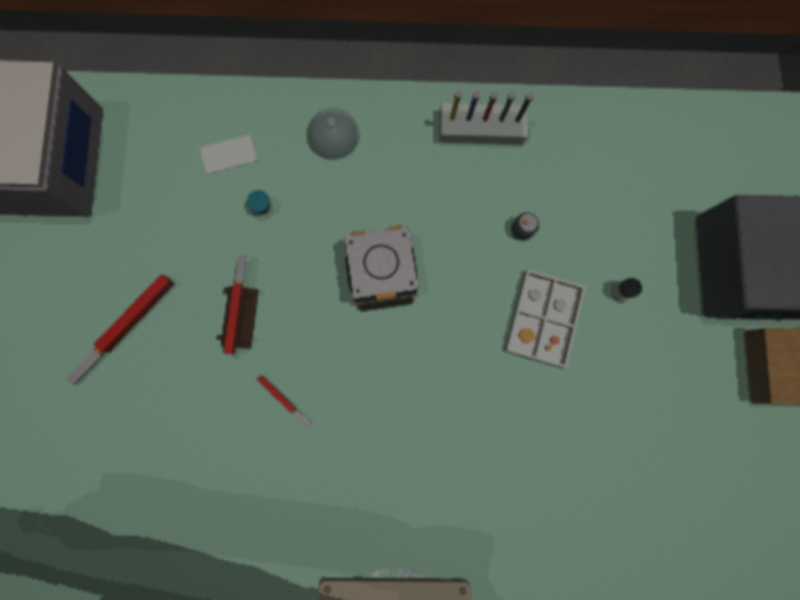

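View pics/scene0.png

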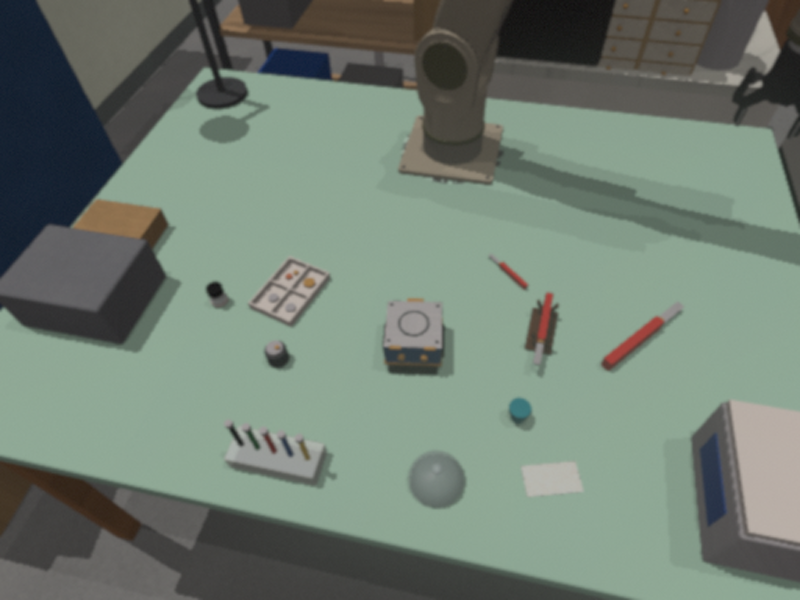

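The top view has +x up and +y left. The clock is at (381,265) with its tab at (386,297), facing the robot. The mid-sized knife lies in its rest at (237,305), tip away from the robot. I'll enlarge these in both cameras.

```bash
cat > h.py <<'E'
import numpy as np, cv2
from scipy.spatial.transform import Rotation as R
from workcell import *
def cm(n): m=camera_model(n); return m,R.from_quat(m["rotation"]).as_matrix()
def proj(n,P,c=None):
    m,Q=c or cm(n); p=(np.atleast_2d(P)-m["xyz"])@Q
    return np.c_[m["cx"]+m["fx"]*p[:,0]/-p[:,2], m["cy"]-m["fy"]*p[:,1]/-p[:,2]]
def ray(n,u,z):
    m,Q=cm(n); d=Q@np.array([(u[0]-m["cx"])/m["fx"],-(u[1]-m["cy"])/m["fy"],-1]); o=np.array(m["xyz"])
    return o+d*(z-o[2])/d[2]
E
python3 - <<'E'
from h import *
t=camera("top"); s=camera("scene")
def crop(im,x,y,w,h): return cv2.resize(im[y:y+h,x:x+w],(400,300),interpolation=cv2.INTER_CUBIC)
im=np.vstack([np.hstack([crop(t,110,158,100,75),crop(t,203,135,80,60)]),np.hstack([crop(s,300,180,80,60),crop(s,230,185,80,60)])])
cv2.imwrite("pics/c1.png",np.clip(im*1.5,0,255).astype('uint8'))
E
```

```text
(no output)
```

View pics/c1.png

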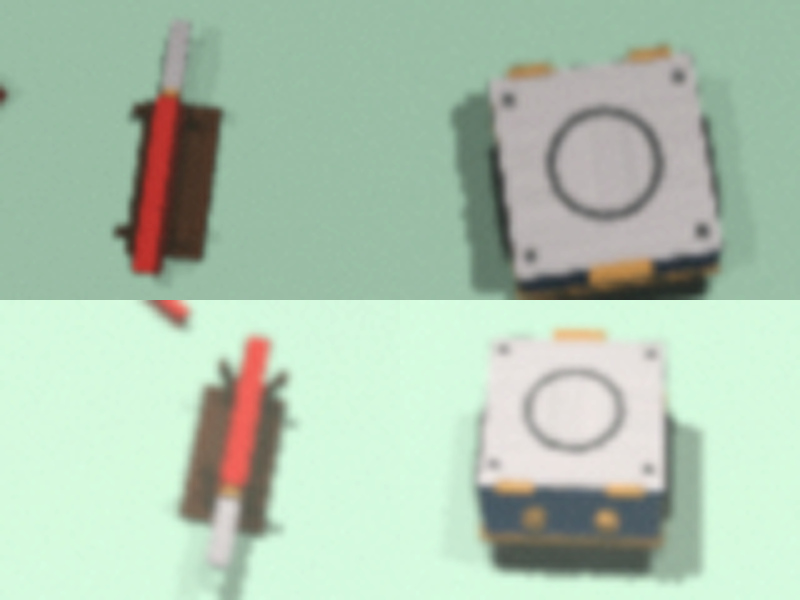

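Top-left shows the knife: tip (180,21), junction (169,93), butt (146,272). Top-right shows the cover corners (488,80), (690,55), (720,250), (516,278) and the tab edge at (622,282). Bottom-left (scene camera): knife tip (219,568), butt (258,338). Bottom-right: cover corners (493,340), (662,342), (665,490), (478,488).

```bash
python3 - <<'E'
from h import *
T=lambda x,y:(110+x/4,158+y/4)
C=lambda x,y:(203+(x-400)/5,135+y/5)
S=lambda x,y:(300+x/5,180+(y-300)/5)
D=lambda x,y:(230+(x-400)/5,185+(y-300)/5)
tip,butt=ray("top",T(180,21),36),ray("top",T(146,272),45)
print("top tip,butt,junc",tip,butt,ray("top",T(169,93),36),np.linalg.norm((tip-butt)[:2]))
tip2,butt2=ray("scene",S(219,568),36),ray("scene",S(258,338),45)
print("scene",tip2,butt2,np.linalg.norm((tip2-butt2)[:2]))
for nm,pts in(("top",[C(488,80),C(690,55),C(720,250),C(516,278),C(622,282)]),("scene",[D(665,490),D(478,488),D(493,340),D(662,342),D(580,331)])):
    P=np.array([ray(nm,p,74) for p in pts]);print(nm,P.round(1),P[:4].mean(0))
    # order: hinge/+y, hinge/-y, tab/-y, tab/+y
    print([np.linalg.norm(P[i]-P[(i+1)%4]).round(1) for i in range(4)],np.degrees(np.arctan2(*((P[0]+P[1]-P[2]-P[3])[[1,0]]))))
# rest foot corners at z=6 scene / top
print([ray("scene",S(*p),6).round(1) for p in((205,387),(181,517),(267,533))],[ray("top",T(*p),6).round(1) for p in((222,107),(203,260))])
print(tip[:2]-95*(tip-butt)[:2]/160,np.degrees(np.arctan2(*(tip-butt)[[1,0]])))
print(tip2[:2]-95*(tip2-butt2)[:2]/160,np.degrees(np.arctan2(*(tip2-butt2)[[1,0]])))
E
```

```text
top tip,butt,junc [613.26054734 255.25296609  36.        ] [454.89185012 263.8344547   45.        ] [566.99435501 259.27317273  36.        ] 158.60102838689002
scene [617.18145973 256.78320406  36.        ] [458.23920634 265.70110134  45.        ] 159.19223851531598
top [[638.2  88.5  74. ]
 [653.1  -9.8  74. ]
 [556.5 -25.4  74. ]
 [540.9  72.1  74. ]
 [540.   21.4  74. ]] [597.16724205  31.36950167  74.        ]
[np.float64(99.4), np.float64(97.9), np.float64(98.7), np.float64(98.7)] 9.351117760958923
scene [[641.5  90.9  74. ]
 [660.8  -7.7  74. ]
 [561.5 -24.   74. ]
 [543.4  71.   74. ]
 [545.1  23.4  74. ]] [601.80696909  32.56727986  74.        ]
[np.float64(100.5), np.float64(100.5), np.float64(96.7), np.float64(100.1)] 10.400202488680433
[array([470.7, 241.3,   6. ]), array([568.1, 235.8,   6. ]), array([568.9, 285.1,   6. ])] [array([564.1, 232.8,   6. ]), array([465.3, 239.2,   6. ])]
[519.22913336 260.34822495] -3.101640073951023
[522.80949678 262.07820557] -3.211372031106101
```

Both cameras agree to about 4 mm:

| Item | Position (mm) | Yaw |
|---|---|---|
| Knife origin | (521, 261) | −3.2° |
| Rest centre | (518, 262) | – |
| Clock centre | (599.5, 32) | +9.9° |

The sizes match as well: cover about 99 mm and knife about 159 mm. Next I'll work out the approach moves.

```bash
cat >> h.py <<'E'
def go(pos,yaw=None,n=5,q=None,p=None):
    """per-row tool shift/turn shares to reach world pos (mm) and knife yaw (deg; tool x = -knife x), rotation first"""
    s=read_state(); q=R.from_quat(s["ee_rot"] if q is None else q); p=s["tool_pos"] if p is None else np.array(p)
    qt=q
    if yaw is not None:
        a=np.radians(yaw); qt=R.from_matrix(np.array([[-np.cos(a),np.sin(a),0],[-np.sin(a),-np.cos(a),0],[0,0,-1]])@np.diag([1,-1,1]))
        M=qt.as_matrix(); assert np.linalg.det(M)>0
    print("pos",p.round(1),"turn total /45deg",((q.inv()*qt).as_rotvec()/(np.pi/4)).round(4),
      "shift per row (after turn)",(qt.inv().apply(np.array(pos)-p)/150/n).round(4),"n",n)
E
python3 - <<'E'
from h import *
go([521,261,110],-3.2,13)
E
```

```text
pos [149.  606.7 193.8] turn total /45deg [-0.0011 -0.     -0.2355] shift per row (after turn) [-0.2004 -0.1664  0.043 ] n 13
```

Request:
apply_moves(
  moves=[85,0,0,0,0,0,-0.118,85,0,0,0,0,0,-0.118,85,-0.2,-0.166,0.043,0,0,0,85,-0.2,-0.166,0.043,0,0,0,85,-0.2,-0.166,0.043,0,0,0],
)

```text
time: 0.7
tool_pos: [235.5, 526.3, 174.5]
ee_rot: [0.027, 1.0, -0.0, -0.0]
wrist_force: [1.2, 0.1, -0.0]
finger_gap: 85.6
grasp_force: 0.0
```

Request:
apply_moves(
  moves=[85,-0.2,-0.166,0.043,0,0,0,85,-0.2,-0.166,0.043,0,0,0,85,-0.2,-0.166,0.043,0,0,0,85,-0.2,-0.166,0.043,0,0,0,85,-0.2,-0.166,0.043,0,0,0],
)

```text
time: 1.2
tool_pos: [378.5, 393.5, 142.5]
ee_rot: [0.028, 1.0, 0.0, 0.0]
wrist_force: [-0.6, 0.4, 0.2]
finger_gap: 85.0
grasp_force: 0.0
```

Request:
apply_moves(
  moves=[85,-0.2,-0.166,0.043,0,0,0,85,-0.2,-0.166,0.043,0,0,0,85,-0.2,-0.166,0.043,0,0,0,85,-0.2,-0.166,0.043,0,0,0,85,-0.2,-0.166,0.043,0,0,0],
)

```text
time: 1.7
tool_pos: [521.4, 261.0, 110.2]
ee_rot: [0.028, 1.0, 0.0, -0.0]
wrist_force: [0.4, 0.9, 0.1]
finger_gap: 84.8
grasp_force: 0.0
```

```bash
python3 - <<'E'
from h import *
go([521,261,110],-3.2,1)
c=cm("wrist"); print(c[0]["xyz"]); im=camera("wrist")
k=np.array([np.cos(np.radians(-3.2)),np.sin(np.radians(-3.2)),0]); o=np.array([521,261.2,36])
P=proj("wrist",[o+95*k,o,o-65*k+[0,0,9]],c); print(P)
im=cv2.resize(im,(800,600),interpolation=cv2.INTER_CUBIC)
for p in P: cv2.circle(im,tuple(int(v*1.5625) for v in p),4,(255,0,0),1)
cv2.imwrite("pics/w1.png",im)
E
```

```text
pos [521.4 261.  110.2] turn total /45deg [ 0.0002 -0.      0.0007] shift per row (after turn) [ 0.0028 -0.0001  0.0012] n 1
[450.71430028 265.83004943 289.01846804]
[[249.06740125 287.7332769 ]
 [249.00664055 185.93290682]
 [248.92382153 103.93799392]]
```

View pics/w1.png

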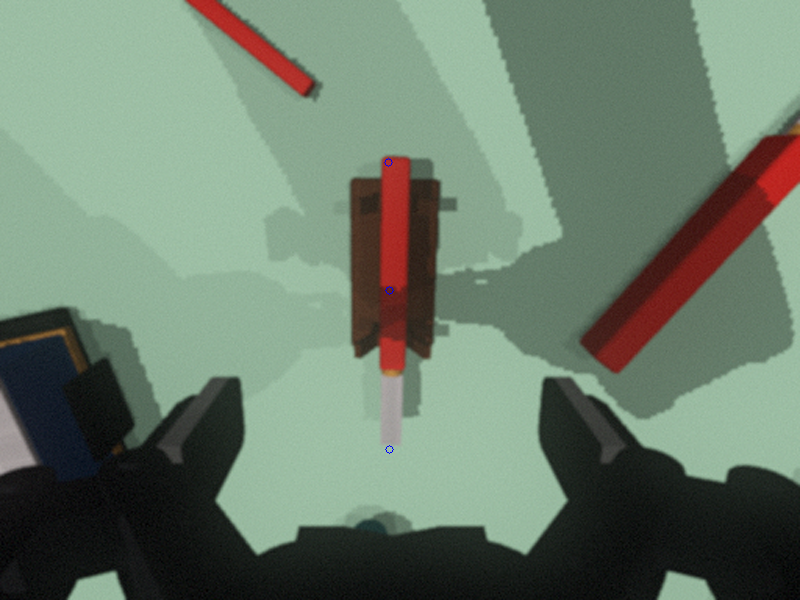

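In the wrist view, the knife tip is at (391,444) and the butt at (396,157), against predictions of (389,449) and (389,162). That puts the knife about 3 mm nearer in x, +2 mm in y, with yaw about −4°. I'll apply that correction, descend and grip.

```bash
python3 - <<'E'
from h import *
go([518.5,262.8,16.5],-4.0,4)
E
```

```text
pos [525.8 254.1 109.2] turn total /45deg [-0.0044  0.0022  0.0093] shift per row (after turn) [0.0131 0.0137 0.1544] n 4
```

```bash
python3 - <<'E'
from h import *
for i in range(3):
    s=read_state(); print(s["time"],s["tool_pos"].round(2),s["ee_rot"].round(4),s["joint_positions"].round(4),s["qvel"].round(3),s["wrist_force"].round(2)); camera("wrist")
E
```

```text
1.75 [525.79 254.07 109.16] [ 3.120e-02  9.995e-01 -1.800e-03  8.000e-04] [-0.7135  0.303   0.2187  1.6928 -0.0666  1.1538  1.0309] [-0.027 -0.031  0.     0.036  0.034  0.021 -0.134] [ 0.75 -6.85 -0.94]
1.8 [523.83 256.16 109.46] [ 3.170e-02  9.995e-01 -1.600e-03  3.000e-04] [-0.7158  0.3015  0.2162  1.6938 -0.0665  1.1548  1.0254] [-0.05  -0.025 -0.068  0.013 -0.014  0.014 -0.071] [-0.33 -0.3   0.33]
1.85 [521.96 259.15 109.76] [ 3.020e-02  9.995e-01 -8.000e-04 -2.000e-04] [-0.7182  0.3004  0.2131  1.6943 -0.0671  1.1552  1.0231] [-0.042 -0.02  -0.053  0.006 -0.011  0.004 -0.026] [-1.12  0.66 -0.45]
```

The arm was still settling when I took that picture, so I'll measure again now that it is still, using a red mask for the handle.

```bash
python3 - <<'E'
from h import *
for i in range(2): camera("wrist")
print(read_state()["tool_pos"].round(1))
c=cm("wrist"); im=camera("wrist").astype(int)
m=((im[...,2]>60)&(im[...,2]>2.5*im[...,1])).astype('uint8')
n,l,st,ce=cv2.connectedComponentsWithStats(m)
for i in range(1,n):
    if st[i,4]>300:
        r=cv2.minAreaRect(np.argwhere(l==i)[:,::-1].astype(np.float32)); b=cv2.boxPoints(r)
        P=np.array([ray("wrist",q,45) for q in b])
        e=[np.linalg.norm(P[j]-P[(j+1)%4]) for j in range(4)]
        j=int(np.argmax(e)); d=P[j]-P[(j+1)%4]; d*=np.sign(d[0])
        print(st[i],P.mean(0).round(1),np.round(e,1),np.degrees(np.arctan2(d[1],d[0])))
go([518.5,262.8,16.5],-4.0,4)
E
```

```text
[519.7 263.3 110.4]
[ 114    0   83   63 1032] [400.2 206.6  45. ] [ 7.6 63.7  8.  64.1] 48.19899593161431
[ 378   89  134  151 5114] [507.3 412.9  45. ] [136.5  27.3 139.5  30.9] -39.786232192538854
[ 240  104   20  134 2152] [507.5 264.2  45. ] [106.6  13.5 106.6  15.2] -3.9029386960087304
pos [519.6 263.6 110.6] turn total /45deg [ 0.0008 -0.0004  0.0209] shift per row (after turn) [ 0.0018 -0.0014  0.1568] n 4
```

Request:
apply_moves(
  moves=[85,0.007,0,0.157,0,0,0.015,85,0,0,0.157,0,0,0,85,0,0,0.157,0,0,0,85,0,0,0.1,0,0,0,85,0,0,0.05,0,0,0],
)

```text
time: 2.55
tool_pos: [518.4, 262.8, 16.2]
ee_rot: [0.033, 0.999, -0.0, -0.001]
wrist_force: [0.4, -0.5, -0.3]
finger_gap: 84.4
grasp_force: 0.0
```

Request:
apply_moves(
  moves=[85,0,0,0,0,0,0,85,0,0,0,0,0,0,85,0,0,0,0,0,0,85,0,0,0,0,0,0,50,0,0,0,0,0,0],
)

```text
time: 3.05
tool_pos: [519.7, 262.5, 17.8]
ee_rot: [0.034, 0.999, 0.0, 0.0]
wrist_force: [0.1, 0.1, 1.0]
finger_gap: 72.9
grasp_force: 0.0
```

Request:
apply_moves(
  moves=[25,0,0,0,0,0,0,25,0,0,0,0,0,0,10,0,0,0,0,0,0,5,0,0,0,0,0,0,5,0,0,0,0,0,0],
)

```text
time: 3.55
tool_pos: [519.4, 262.3, 17.3]
ee_rot: [0.034, 0.999, 0.0, -0.0]
wrist_force: [0.7, -1.0, -0.7]
finger_gap: 5.2
grasp_force: 0.0
```

Request:
apply_moves(
  moves=[5,0,0,0,0,0,0,5,0,0,0,0,0,0,5,0,0,0,0,0,0,5,0,0,0,0,0,0,5,0,0,0,0,0,0],
)

```text
time: 4.05
tool_pos: [519.4, 262.2, 17.3]
ee_rot: [0.034, 0.999, 0.0, -0.0]
wrist_force: [0.1, 0.2, 0.1]
finger_gap: 5.2
grasp_force: 0.0
```

The gap closed to 5 mm with no grip force, so the fingers missed the knife. I'll look.

```bash
python3 - <<'E'
from h import *
s=camera("scene");w=camera("wrist");print(read_state()["tool_pos"], proj("scene",[519,262,17]))
im=np.hstack([cv2.resize(w,(400,300)),cv2.resize(s[150:270,270:430],(400,300),interpolation=cv2.INTER_CUBIC)])
cv2.imwrite("pics/c2.png",im)
E
```

```text
[519.49073699 262.27145714  17.32515438] [[347.24701613 209.13225418]]
```

View pics/c2.png

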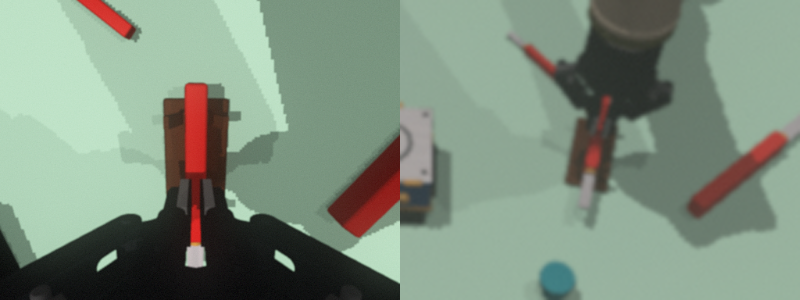

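```bash
python3 - <<'E'
from h import *
s=camera("scene");w=camera("wrist");st=read_state();print(st["finger_gap"],st["grasp_force"],st["wrist_force"],cm("wrist")[0]["xyz"])
print(proj("wrist",[[519.5,262.3,17],[519.5,262.3,36],[518,263,45],[518,263,25]]))
im=np.hstack([cv2.resize(w[200:350,200:300],(400,600),interpolation=cv2.INTER_CUBIC),cv2.resize(s[170:245,325:375],(400,600),interpolation=cv2.INTER_CUBIC)])
cv2.imwrite("pics/c3.png",np.clip(im*1.6,0,255).astype('uint8'))
E
```

```text
5.024758818096479 0.0 [-0.10964246  0.58521325 -0.31972149] [448.78884525 267.94830085 196.13729645]
[[248.45165402 219.94844989]
 [248.30051544 232.9644745 ]
 [249.37973021 237.37000529]
 [249.43292243 222.60259267]]
```

View pics/c3.png

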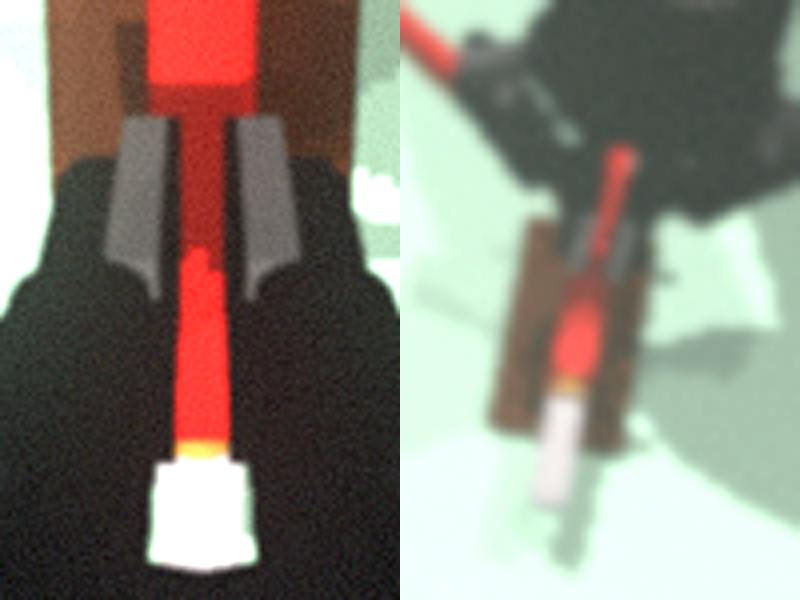

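The finger ends seem to stop above the handle. I'll check the geometry with numbers.

```bash
python3 - <<'E'
from h import *
m,Q=cm("wrist");print(m["fx"],Q.round(3), read_state()["tool_pos"])
# handle width in pixels just before the fingers (row ~222) and predicted
k=np.array([np.cos(np.radians(-3.9)),np.sin(np.radians(-3.9)),0]);n=np.array([-k[1],k[0],0]);o=np.array([518,263.3,45.])
for x in(-65,-30,-15): 
    a=proj("wrist",[o+x*k-7*n,o+x*k+7*n]); print(x,a.round(1).tolist())
for z in(17,30,36,45,50,55): print(z,proj("wrist",[[508.5,262.3-10,z],[508.5,262.3+10,z]]).round(1).tolist())
im=camera("wrist").astype(int); red=(im[...,2]>50)&(im[...,2]>2.2*im[...,1])
for r in range(95,275,12):
    c=np.where(red[r,200:300])[0]+200; print(r,(c.min(),c.max(),len(c)) if len(c) else None)
E
```

```text
321.375027142381 [[ 0.067 -0.959 -0.276]
 [ 0.998  0.065  0.018]
 [ 0.001 -0.277  0.961]] [519.43997597 262.26584801  17.31052973]
-65 [[234.7, 106.2], [265.4, 106.2]]
-30 [[235.6, 180.6], [264.4, 180.6]]
-15 [[235.9, 209.7], [264.0, 209.7]]
17 [[230.2, 203.6], [264.2, 201.4]]
30 [[228.8, 211.2], [265.2, 208.9]]
36 [[228.1, 215.1], [265.7, 212.7]]
45 [[226.9, 221.4], [266.5, 218.9]]
50 [[226.2, 225.2], [267.1, 222.7]]
55 [[225.5, 229.3], [267.6, 226.7]]
95 None
107 (np.int64(241), np.int64(260), 20)
119 (np.int64(237), np.int64(264), 28)
131 (np.int64(236), np.int64(265), 30)
143 (np.int64(236), np.int64(265), 30)
155 (np.int64(236), np.int64(265), 30)
167 (np.int64(236), np.int64(265), 30)
179 (np.int64(236), np.int64(265), 30)
191 (np.int64(236), np.int64(265), 30)
203 (np.int64(236), np.int64(264), 29)
215 (np.int64(236), np.int64(264), 29)
227 (np.int64(238), np.int64(264), 27)
239 (np.int64(245), np.int64(255), 11)
251 (np.int64(245), np.int64(255), 11)
263 (np.int64(245), np.int64(255), 11)
```

```bash
python3 - <<'E'
from h import *
for z in(17,35,45,50,55,60): print(z,[proj("scene",[x,262.3,z]).round(1).tolist() for x in(508.5,519.5,530.5)])
print("seen ends ~ (347.5,203.5),(353,204)")
print(read_state()["joint_positions"].round(3))
E
```

```text
17 [[[347.6, 206.3]], [[347.3, 209.3]], [[347.1, 212.3]]]
35 [[[348.7, 202.7]], [[348.4, 205.7]], [[348.1, 208.8]]]
45 [[[349.2, 200.7]], [[349.0, 203.7]], [[348.7, 206.8]]]
50 [[[349.5, 199.7]], [[349.3, 202.7]], [[349.0, 205.7]]]
55 [[[349.8, 198.6]], [[349.6, 201.7]], [[349.3, 204.7]]]
60 [[[350.1, 197.6]], [[349.9, 200.6]], [[349.6, 203.7]]]
seen ends ~ (347.5,203.5),(353,204)
[-0.71   0.401  0.199  1.776 -0.093  0.974  1.029]
```

Both cameras put the closed fingertips at about z = 55 mm, while the reported TCP is 17 mm. The real fingers therefore end about 38 mm short of the stated TCP. I'll open, descend further in steps while watching the force, and close again.

Request:
apply_moves(
  moves=[85,0,0,0,0,0,0,85,0,0,0,0,0,0,85,0,0,0,0,0,0,85,0,0,0,0,0,0,85,0,0,0,0,0,0],
)

```text
time: 4.8
tool_pos: [519.5, 262.2, 17.3]
ee_rot: [0.034, 0.999, 0.0, 0.0]
wrist_force: [-0.1, -0.4, -0.3]
finger_gap: 76.8
grasp_force: 0.0
```

Request:
apply_moves(
  moves=[85,0,0,0.03,0,0,0,85,0,0,0.03,0,0,0,85,0,0,0.03,0,0,0,85,0,0,0.03,0,0,0,85,0,0,0,0,0,0],
)

```text
time: 5.3
tool_pos: [518.9, 262.0, -1.6]
ee_rot: [0.034, 0.999, -0.0, -0.001]
wrist_force: [-0.3, 0.1, 0.3]
finger_gap: 84.8
grasp_force: 0.0
```

```bash
python3 - <<'E'
from h import *
s=read_state();print(s["tool_pos"],s["finger_gap"],s["wrist_force"],cm("wrist")[0]["xyz"])
w=camera("wrist");sc=camera("scene")
im=np.hstack([cv2.resize(w,(400,300)),cv2.resize(sc[150:270,270:430],(400,300),interpolation=cv2.INTER_CUBIC)])
cv2.imwrite("pics/c4.png",np.clip(im*1.4,0,255).astype('uint8'))
E
```

```text
[518.91490204 261.96810177  -1.62458186] 84.84019413636936 [-0.32028454  0.14221985  0.2792747 ] [448.4662423  267.78196403 177.28318933]
```

View pics/c4.png

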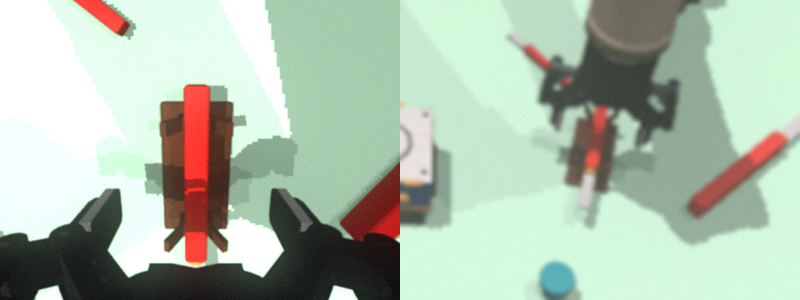

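The TCP reads −1.6 mm with no contact, which confirms the offset. The fingers (about (105,200) and (290,200) in the wrist half) straddle the rest and clear everything. I'll go down another 17 mm and close.

Request:
apply_moves(
  moves=[85,0,0,0.03,0,0,0,85,0,0,0.03,0,0,0,85,0,0,0.03,0,0,0,85,0,0,0.022,0,0,0,85,0,0,0,0,0,0],
)

```text
time: 5.9
tool_pos: [519.1, 262.0, -18.2]
ee_rot: [0.034, 0.999, -0.0, -0.0]
wrist_force: [0.0, -0.1, 0.6]
finger_gap: 84.9
grasp_force: 0.0
```

Request:
apply_moves(
  moves=[40,0,0,0,0,0,0,40,0,0,0,0,0,0,8,0,0,0,0,0,0,5,0,0,0,0,0,0,5,0,0,0,0,0,0],
)

```text
time: 6.4
tool_pos: [519.6, 262.3, -17.3]
ee_rot: [0.034, 0.999, 0.0, 0.0]
wrist_force: [-3.7, -0.5, 6.6]
finger_gap: 12.9
grasp_force: 59.7
```

Request:
apply_moves(
  moves=[5,0,0,0,0,0,0,5,0,0,0,0,0,0,5,0,0,0,0,0,0,5,0,0,0,0,0,0,5,0,0,0,0,0,0],
)

```text
time: 6.9
tool_pos: [519.7, 262.4, -17.2]
ee_rot: [0.034, 0.999, 0.0, 0.0]
wrist_force: [-0.7, 0.2, 5.4]
finger_gap: 12.8
grasp_force: 59.0
```

The knife is gripped: 12.8 mm gap, 59 N. Knife height is the reported z plus 52. Lifting.

Request:
apply_moves(
  moves=[5,0,0,-0.05,0,0,0,5,0,0,-0.1,0,0,0,5,0,0,-0.15,0,0,0,5,0,0,-0.15,0,0,0,5,0,0,-0.15,0,0,0],
)

```text
time: 7.4
tool_pos: [519.5, 262.2, 74.4]
ee_rot: [0.034, 0.999, 0.0, 0.0]
wrist_force: [-0.3, -0.4, -0.3]
finger_gap: 12.6
grasp_force: 58.5
```

```bash
python3 - <<'E'
from h import *
camera("top")
a=np.radians(9.9); p=np.array([599.5,32])-168*np.array([np.cos(a),np.sin(a)]); print(p)
go([*p,75],9.9,8)
E
```

```text
[434.00163321   3.11591115]
pos [521.4 263.2  78.4] turn total /45deg [ 0.0037  0.0062 -0.306 ] shift per row (after turn) [ 0.109  -0.201   0.0028] n 8
```

Request:
apply_moves(
  moves=[5,0,0,0,0,0,-0.153,5,0,0,0,0,0,-0.153,5,0.109,-0.201,0,0,0,0,5,0.109,-0.201,0,0,0,0,5,0.109,-0.201,0,0,0,0],
)

```text
time: 7.95
tool_pos: [486.3, 163.5, 73.2]
ee_rot: [-0.087, 0.996, 0.0, 0.0]
wrist_force: [1.2, -1.1, -0.2]
finger_gap: 12.8
grasp_force: 58.5
```

Request:
apply_moves(
  moves=[5,0.109,-0.201,0,0,0,0,5,0.109,-0.201,0,0,0,0,5,0.109,-0.201,0,0,0,0,5,0.109,-0.201,0,0,0,0,5,0.109,-0.201,0,0,0,0],
)

```text
time: 8.45
tool_pos: [431.7, 0.9, 73.3]
ee_rot: [-0.086, 0.996, 0.0, 0.0]
wrist_force: [0.2, -0.9, -1.4]
finger_gap: 13.1
grasp_force: 58.5
```

Request:
apply_moves(
  moves=[5,0,0,0.08,0,0,0,5,0,0,0.1,0,0,0,5,0,0,0.1,0,0,0,5,0,0,0.08,0,0,0,5,0,0,0.04,0,0,0],
)

```text
time: 8.95
tool_pos: [431.8, 2.5, 11.7]
ee_rot: [-0.087, 0.996, 0.0, -0.0]
wrist_force: [0.0, -0.1, -1.0]
finger_gap: 13.1
grasp_force: 58.6
```

```bash
python3 - <<'E'
from h import *
for i in range(4): camera("top")
a=np.radians(9.9); p=np.array([599.5,32])-168*np.array([np.cos(a),np.sin(a)])
s=read_state();print(s["tool_pos"],s["ee_rot"],s["finger_gap"]); go([*p,13],9.9,1)
c=cm("wrist");w=camera("wrist");sc=camera("scene")
k=np.array([np.cos(a),np.sin(a),0]); o=np.array([*s["tool_pos"][:2],s["tool_pos"][2]+52])
print("pred tip",proj("wrist",o+95*k,c),"tab corners",[proj("wrist",np.array([599.5,32,74])-57*k+y*np.array([-k[1],k[0],0]),c).round(1).tolist() for y in(-15,15)])
print("scene pred tip",proj("scene",o+95*k))
im=np.hstack([cv2.resize(w[200:350,150:350],(800,600),interpolation=cv2.INTER_CUBIC)])
cv2.imwrite("pics/c5.png",np.clip(im*1.4,0,255).astype('uint8'))
E
```

```text
[432.4709332    2.2523411   12.84311098] [-8.65180447e-02  9.96250268e-01  3.00401686e-05  1.76736916e-04] 12.938480426019197
pos [432.5   2.3  12.8] turn total /45deg [0.     0.0005 0.0006] shift per row (after turn) [-0.011   0.0039 -0.001 ] n 1
pred tip [[247.86571982 426.4109176 ]] tab corners [[[219.5, 470.3]], [[278.4, 470.3]]]
scene pred tip [[265.78969829 187.82389837]]
```

View pics/c5.png

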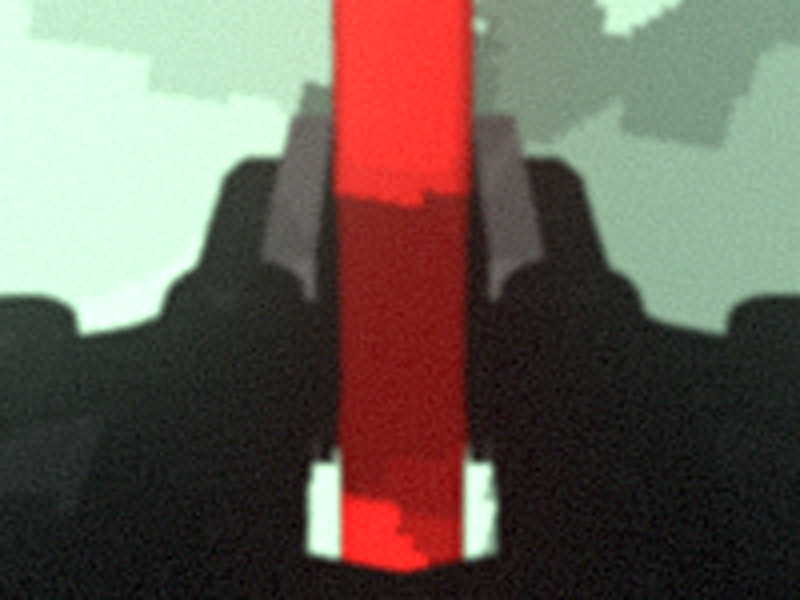

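The knife sits straight in the grip, but its tip is hidden in the wrist view. I'll check the tip against the tab in the fixed cameras.

```bash
python3 - <<'E'
from h import *
s=read_state();a=np.radians(9.9);k=np.array([np.cos(a),np.sin(a),0]);o=np.array([*s["tool_pos"][:2],s["tool_pos"][2]+52])
t=camera("top");sc=camera("scene");print(o,proj("top",o+95*k),proj("scene",o+95*k),proj("scene",o+50*k))
im=np.hstack([cv2.resize(t[160:220,220:270],(400,480),interpolation=cv2.INTER_CUBIC),cv2.resize(sc[155:215,240:290],(400,480),interpolation=cv2.INTER_CUBIC)])
cv2.imwrite("pics/c6.png",np.clip(im*1.5,0,255).astype('uint8'))
E
```

```text
[432.68321202   2.2746724   65.0737575 ] [[248.42782878 197.61630977]] [[265.78079883 187.83181062]] [[266.38653362 176.08946714]]
```

View pics/c6.png

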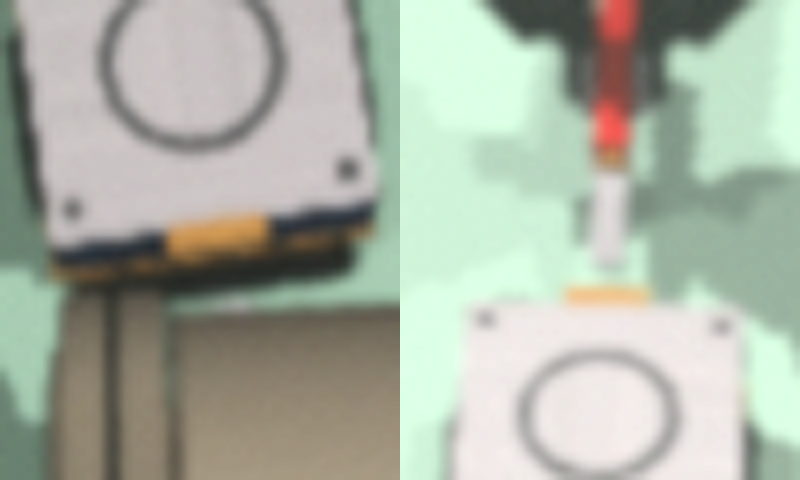

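In the scene view the tip is at about (265.9,188.2), against a prediction of (265.8,187.8). It is lined up with the tab and at z = 65. I'll advance 36 mm into the slot.

Request:
apply_moves(
  moves=[5,-0.04,0,0,0,0,0,5,-0.04,0,0,0,0,0,5,-0.04,0,0,0,0,0,5,-0.02,0,0,0,0,0,5,0,0,0,0,0,0],
)

```text
time: 9.85
tool_pos: [453.3, 5.8, 12.4]
ee_rot: [-0.087, 0.996, -0.0, 0.0]
wrist_force: [-0.4, 0.2, -0.3]
finger_gap: 13.3
grasp_force: 58.6
```

Request:
apply_moves(
  moves=[5,-0.03,0,0,0,0,0,5,-0.03,0,0,0,0,0,5,-0.03,0,0,0,0,0,5,-0.01,0,0,0,0,0,5,0,0,0,0,0,0],
)

```text
time: 10.35
tool_pos: [467.8, 8.3, 12.5]
ee_rot: [-0.086, 0.996, 0.0, -0.0]
wrist_force: [-0.5, -0.4, -0.8]
finger_gap: 13.1
grasp_force: 58.6
```

```bash
python3 - <<'E'
from h import *
camera("top");s=read_state();print(s["tool_pos"].round(1),s["wrist_force"].round(1))
a=np.radians(9.9);k=np.array([np.cos(a),np.sin(a),0]);o=np.array([*s["tool_pos"][:2],s["tool_pos"][2]+52])
t=o+95*k-[599.5,32,0]; print("tip clock x,y,z",t@k,t@[-k[1],k[0],0],t[2])
x0,z0=t@k,t[2]
r=50-x0
# tip path: contact corner = top of blade end; circle radius r about (50,70)
prev=np.array([x0,z0]);
for th in np.r_[0,np.arange(0.1,2.0,0.1)]:
    off=1.2*np.cos(th) if th<1.57 else 0
    P=np.array([50-r*np.cos(th)-1.2*max(0,np.sin(th))*(0),70+r*np.sin(th)-1.2*np.sign(np.cos(th))])
    d=P-prev; prev=P; print(round(th,2),P.round(1),"tx",round(-d[0]/150,3),"tz",round(-d[1]/150,3))
E
```

```text
[467.6   8.3  12.4] [ 0.1 -0.6  0.1]
tip clock x,y,z -39.01364337478059 -0.6763350459574511 64.42297484677002
0.0 [-39.   68.8] tx 0.0 tz -0.029
0.1 [-38.6  77.7] tx -0.003 tz -0.059
0.2 [-37.2  86.5] tx -0.009 tz -0.059
0.3 [-35.   95.1] tx -0.015 tz -0.057
0.4 [-32.  103.5] tx -0.02 tz -0.056
0.5 [-28.1 111.5] tx -0.026 tz -0.053
0.6 [-23.5 119.1] tx -0.031 tz -0.051
0.7 [-18.1 126.1] tx -0.036 tz -0.047
0.8 [-12.  132.7] tx -0.04 tz -0.043
0.9 [ -5.3 138.5] tx -0.045 tz -0.039
1.0 [  1.9 143.7] tx -0.048 tz -0.035
1.1 [  9.6 148.1] tx -0.051 tz -0.03
1.2 [ 17.7 151.8] tx -0.054 tz -0.024
1.3 [ 26.2 154.6] tx -0.056 tz -0.019
1.4 [ 34.9 156.5] tx -0.058 tz -0.013
1.5 [ 43.7 157.6] tx -0.059 tz -0.007
1.6 [ 52.6 160.2] tx -0.059 tz -0.017
1.7 [ 61.5 159.5] tx -0.059 tz 0.005
1.8 [ 70.2 157.9] tx -0.058 tz 0.011
1.9 [ 78.8 155.4] tx -0.057 tz 0.016
```

The blade is in the slot with no force. Prying along the arc.

Request:
apply_moves(
  moves=[5,0,0,-0.03,0,0,0,5,-0.003,0,-0.059,0,0,0,5,-0.009,0,-0.059,0,0,0,5,-0.015,0,-0.057,0,0,0,5,-0.02,0,-0.056,0,0,0],
)

```text
time: 10.9
tool_pos: [474.7, 9.5, 52.6]
ee_rot: [-0.086, 0.996, 0.0, 0.0]
wrist_force: [-1.1, 0.4, -2.4]
finger_gap: 13.0
grasp_force: 58.4
```

```bash
python3 - <<'E'
from h import *
camera("top");sc=camera("scene");s=read_state();print(s["tool_pos"].round(1),s["wrist_force"].round(1),s["finger_gap"])
a=np.radians(9.9);k=np.array([np.cos(a),np.sin(a),0]);c=np.array([599.5,32,0])
for th in(0,.2,.3,.4,.5): print(th,proj("scene",c+(50-107*np.cos(th)-4*np.sin(th))*k+[0,0,70+107*np.sin(th)+4*np.cos(th)]).round(1))
im=cv2.resize(sc[140:230,220:310],(500,500),interpolation=cv2.INTER_CUBIC);cv2.imwrite("pics/c7.png",im)
# brass tab pixels near column 266
h=sc[140:230].astype(int); b=(h[...,2]>1.5*h[...,0])&(h[...,1]>1.15*h[...,0])&(h[...,2]>90)
b[:,:240]=0;b[:,295:]=0; print([(r+140,int(x.min()),int(x.max()),len(x)) for r in range(90) if len(x:=np.where(b[r])[0])>4])
E
```

```text
[476.    9.8  53.2] [ 0.5  0.4 -0.8] 13.112724737654164
0 [[265.7 190.7]]
0.2 [[265.6 186.4]]
0.3 [[265.5 184.8]]
0.4 [[265.4 183.4]]
0.5 [[265.3 182.5]]
[(185, 260, 269, 10), (186, 262, 268, 7), (222, 250, 255, 6), (223, 250, 277, 12), (224, 273, 277, 5), (228, 255, 272, 6), (229, 256, 272, 5)]
```

The tab has risen in the scene view from row 191 to about 185, so the cover is at roughly 0.3–0.4 rad. Continuing the arc.

Request:
apply_moves(
  moves=[5,-0.026,0,-0.053,0,0,0,5,-0.031,0,-0.051,0,0,0,5,-0.036,0,-0.047,0,0,0,5,-0.04,0,-0.043,0,0,0,5,-0.045,0,-0.039,0,0,0],
)

```text
time: 11.5
tool_pos: [501.5, 14.2, 87.2]
ee_rot: [-0.086, 0.996, 0.0, 0.0]
wrist_force: [0.1, -0.3, -1.9]
finger_gap: 12.8
grasp_force: 58.4
```

Request:
apply_moves(
  moves=[5,-0.048,0,-0.035,0,0,0,5,-0.051,0,-0.03,0,0,0,5,-0.054,0,-0.024,0,0,0,5,-0.056,0,-0.019,0,0,0,5,-0.058,0,-0.013,0,0,0],
)

```text
time: 12.0
tool_pos: [541.0, 21.1, 104.9]
ee_rot: [-0.086, 0.996, 0.0, -0.0]
wrist_force: [-0.4, -0.1, -1.9]
finger_gap: 12.9
grasp_force: 58.5
```

Request:
apply_moves(
  moves=[5,-0.059,0,-0.007,0,0,0,5,-0.059,0,0,0,0,0,5,-0.059,0,0.005,0,0,0,5,-0.058,0,0.011,0,0,0,5,-0.03,0,0.008,0,0,0],
)

```text
time: 12.5
tool_pos: [580.3, 28.1, 101.9]
ee_rot: [-0.087, 0.996, -0.0, 0.0]
wrist_force: [-1.5, -0.5, 0.5]
finger_gap: 12.6
grasp_force: 58.7
```

```bash
python3 - <<'E'
from h import *
for i in range(3): camera("top")
s=read_state();print(s["tool_pos"].round(1),s["wrist_force"].round(1),s["finger_gap"])
a=np.radians(9.9);k=np.array([np.cos(a),np.sin(a),0]);o=np.array([*s["tool_pos"][:2],s["tool_pos"][2]+52])
t=o+95*k-[599.5,32,0]; x,z=t@k,t[2]; print(x,z,"theta~",np.pi-np.arctan2(z-1.2-70,x-50))
E
```

```text
[579.7  28.  102. ] [-0.7 -0.3 -1.2] 12.919577432059082
74.82133634210598 154.01793442241387 theta~ 1.8619867482477706
```

The estimate is 1.86 rad. I'll push on gently until the stop shows in the force.

Request:
apply_moves(
  moves=[5,-0.03,0,0.01,0,0,0,5,-0.03,0,0.01,0,0,0,5,0,0,0,0,0,0,5,0,0,0,0,0,0,5,0,0,0,0,0,0],
)

```text
time: 13.15
tool_pos: [588.4, 29.5, 99.3]
ee_rot: [-0.086, 0.996, 0.0, 0.0]
wrist_force: [0.0, -0.1, -0.5]
finger_gap: 12.9
grasp_force: 58.6
```

Request:
apply_moves(
  moves=[5,-0.012,0,0.005,0,0,0,5,-0.012,0,0.005,0,0,0,5,0,0,0,0,0,0,5,0,0,0,0,0,0,5,0,0,0,0,0,0],
)

```text
time: 13.65
tool_pos: [590.8, 29.8, 97.6]
ee_rot: [-0.086, 0.996, 0.0, -0.001]
wrist_force: [-8.0, -1.0, 3.0]
finger_gap: 12.9
grasp_force: 59.4
```

```bash
python3 - <<'E'
from h import *
s=read_state();print(s["tool_pos"].round(1),s["wrist_force"].round(1))
a=np.radians(9.9);k=np.array([np.cos(a),np.sin(a),0]);o=np.array([*s["tool_pos"][:2],s["tool_pos"][2]+52])
t=o+95*k-[599.5,32,0]; x,z=t@k,t[2]; print(x,z,"theta~",np.pi-np.arctan2(z-1.2-70,x-50))
sc=camera("scene")
c=np.array([599.5,32,0])
for th in(1.7,1.8,1.9,2.0):
  print(th,[proj("scene",c+(50-107*np.cos(th)-4*np.sin(th)*0)*k+y*np.array([-k[1],k[0],0])+[0,0,70+107*np.sin(th)]).round(1).tolist() for y in(-15,15)])
cv2.imwrite("pics/c8.png",np.clip(1.4*cv2.resize(sc[130:250,190:350],(800,600),interpolation=cv2.INTER_CUBIC),0,255).astype('uint8'))
E
```

```text
[590.8  29.8  97.6] [-8. -1.  3.]
86.0503387779921 149.58941728974597 theta~ 2.0018424810439606
1.7 [[[257.0, 203.8]], [[269.3, 204.1]]]
1.8 [[[256.8, 207.7]], [[269.2, 208.1]]]
1.9 [[[256.6, 211.9]], [[269.0, 212.3]]]
2.0 [[[256.4, 216.3]], [[268.9, 216.6]]]
```

View pics/c8.png

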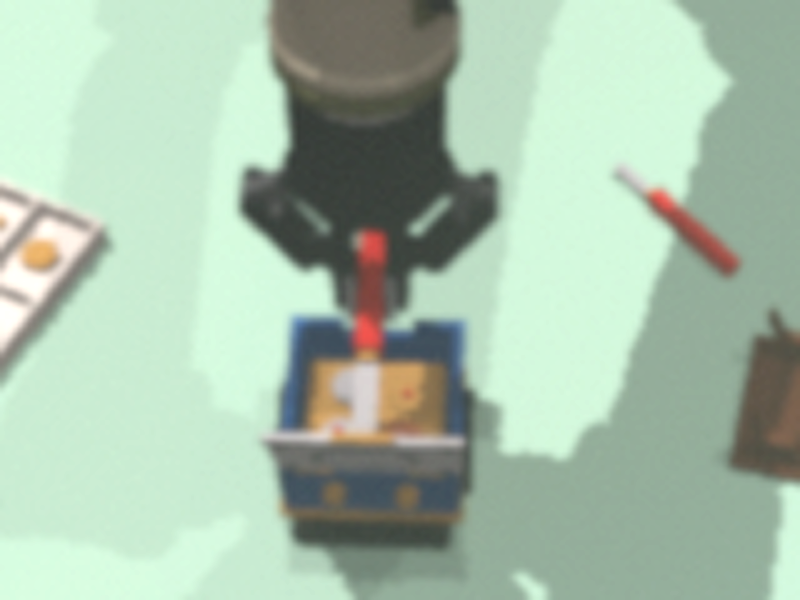

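The cover is fully back: the tab is at row 217 against 216.5 predicted for 2.0 rad, with 8 N at the stop. Retracting.

Request:
apply_moves(
  moves=[5,0.1,0,0,0,0,0,5,0.2,0,0,0,0,0,5,0.2,0,-0.03,0,0,0,5,0.2,0,0,0,0,0,5,0.1,0,0,0,0,0],
)

```text
time: 14.2
tool_pos: [471.9, 8.9, 102.2]
ee_rot: [-0.086, 0.996, 0.0, -0.0]
wrist_force: [-0.2, 0.6, -0.7]
finger_gap: 12.9
grasp_force: 58.6
```

```bash
python3 - <<'E'
from h import *
for i in range(3): camera("top")
go([519.6,262.4,60],-3.9,8)
E
```

```text
pos [473.8   9.5 102.6] turn total /45deg [0.001  0.0015 0.307 ] shift per row (after turn) [-0.0238  0.2129  0.0355] n 8
```

Request:
apply_moves(
  moves=[5,0,0,0,0,0,0.153,5,0,0,0,0,0,0.153,5,-0.024,0.213,0.02,0,0,0,5,-0.024,0.213,0.02,0,0,0,5,-0.024,0.213,0.02,0,0,0],
)

```text
time: 14.85
tool_pos: [492.2, 105.9, 93.2]
ee_rot: [0.034, 0.999, 0.0, 0.0]
wrist_force: [0.1, 0.8, 0.3]
finger_gap: 13.0
grasp_force: 58.7
```

Request:
apply_moves(
  moves=[5,-0.024,0.213,0.04,0,0,0,5,-0.024,0.213,0.04,0,0,0,5,-0.024,0.213,0.04,0,0,0,5,-0.024,0.213,0.04,0,0,0,5,-0.024,0.213,0.04,0,0,0],
)

```text
time: 15.35
tool_pos: [520.5, 264.5, 62.6]
ee_rot: [0.033, 0.999, 0.0, 0.0]
wrist_force: [0.5, -1.0, -1.0]
finger_gap: 12.8
grasp_force: 58.7
```

```bash
python3 - <<'E'
from h import *
for i in range(5): camera("top")
s=read_state();print(s["ee_rot"].round(4))
go([519.6,262.4,-16.5],-3.9,1)
E
```

```text
[ 3.370e-02  9.994e-01 -3.000e-04 -1.000e-04]
pos [520.1 262.2  62.8] turn total /45deg [-0.0008 -0.0001  0.001 ] shift per row (after turn) [0.0035 0.0013 0.5285] n 1
```

Request:
apply_moves(
  moves=[5,0.003,0.001,0.15,0,0,0,5,0,0,0.15,0,0,0,5,0,0,0.12,0,0,0,5,0,0,0.06,0,0,0,5,0,0,0.03,0,0,0],
)

```text
time: 16.1
tool_pos: [519.3, 261.7, -13.7]
ee_rot: [0.034, 0.999, -0.0, -0.0]
wrist_force: [-0.5, -0.7, -1.4]
finger_gap: 13.0
grasp_force: 58.7
```

Request:
apply_moves(
  moves=[5,0,0,0.01,0,0,0,5,0,0,0.006,0,0,0,5,0,0,0,0,0,0,5,0,0,0,0,0,0,5,0,0,0,0,0,0],
)

```text
time: 16.6
tool_pos: [519.4, 262.8, -15.3]
ee_rot: [0.034, 0.999, 0.0, 0.0]
wrist_force: [-0.6, 1.5, -1.5]
finger_gap: 13.0
grasp_force: 58.7
```

Request:
apply_moves(
  moves=[5,0,0,0.006,0,0,0,5,0,0,0.005,0,0,0,5,0,0,0,0,0,0,5,0,0,0,0,0,0,5,0,0,0,0,0,0],
)

```text
time: 17.1
tool_pos: [519.2, 262.7, -17.3]
ee_rot: [0.034, 0.999, 0.0, 0.0]
wrist_force: [-1.3, 0.6, 2.1]
finger_gap: 12.8
grasp_force: 59.1
```

Request:
apply_moves(
  moves=[20,0,0,0,0,0,0,20,0,0,0,0,0,0,85,0,0,0,0,0,0,85,0,0,0,0,0,0,85,0,0,0,0,0,0],
)

```text
time: 17.6
tool_pos: [519.1, 262.6, -17.4]
ee_rot: [0.034, 0.999, 0.0, -0.0]
wrist_force: [0.2, -0.5, 0.0]
finger_gap: 62.9
grasp_force: 0.0
```

Request:
apply_moves(
  moves=[85,0,0,0,0,0,0,85,0,0,0,0,0,0,85,0,0,0,0,0,0,85,0,0,0,0,0,0,85,0,0,0,0,0,0],
)

```text
time: 18.1
tool_pos: [519.1, 262.7, -17.3]
ee_rot: [0.034, 0.999, 0.0, -0.0]
wrist_force: [0.5, 0.4, 0.3]
finger_gap: 85.1
grasp_force: 0.0
```

Request:
apply_moves(
  moves=[85,0,0,-0.1,0,0,0,85,0,0,-0.2,0,0,0,85,0,0,-0.25,0,0,0,85,0,0,-0.2,0,0,0,85,0,0,-0.1,0,0,0],
)

```text
time: 18.6
tool_pos: [520.5, 263.3, 114.3]
ee_rot: [0.034, 0.999, 0.001, 0.002]
wrist_force: [0.7, -0.3, 0.3]
finger_gap: 84.8
grasp_force: 0.0
```

```bash
python3 - <<'E'
from h import *
for i in range(10): camera("top")
s=read_state();print(s["time"],s["tool_pos"].round(1),s["wrist_force"].round(1))
im=camera("wrist").astype(int)
m=((im[...,2]>60)&(im[...,2]>2.5*im[...,1])).astype('uint8')
n,l,st,ce=cv2.connectedComponentsWithStats(m)
for i in range(1,n):
    if st[i,4]>300:
        P=np.array([ray("wrist",q,45) for q in cv2.boxPoints(cv2.minAreaRect(np.argwhere(l==i)[:,::-1].astype(np.float32)))])
        e=[np.linalg.norm(P[j]-P[(j+1)%4]) for j in range(4)]; j=int(np.argmax(e)); d=P[j]-P[(j+1)%4]; d*=np.sign(d[0])
        print(P.mean(0).round(1),np.round(e,1),np.degrees(np.arctan2(d[1],d[0])))
t=camera("top")
print(proj("top",[[613,256.5,36],[454.9,265,45]]))
r=t[:,110:210].astype(int); mm=(r[...,2]>60)&(r[...,2]>2.2*r[...,1]); print(np.argwhere(mm[158:240]).min(0),np.argwhere(mm[158:240]).max(0))
E
```

```text
19.1 [518.7 262.4 109.2] [-0.2  0.4 -0.2]
[399.5 205.7  45. ] [ 7.6 66.4  7.9 66.8] 48.20152559340757
[508.7 413.7  45. ] [137.   27.1 139.9  30.9] -38.35774502874766
[507.7 264.9  45. ] [ 13.2 107.   14.8 107. ] -3.378065544523885
[[154.49618564 163.34001238]
 [146.01590117 225.98802349]]
[40 33] [67 41]
```

The knife is back where it started, within 1 mm and 0.5°. The force is zero and nothing is touched, so I'll hand in.

```bash
python3 -c "
from workcell import *
print(finish_job())"
```

```text
the job is handed in; nothing more can be done
None
```

The job is handed in at about 19 s of the 61 s allowed (no verdict came back): the cover was pried up and swung back to its stop (about 2.0 rad), and the knife was laid back in its rest within about 1 mm of where it started and released.

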